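Load the centrifuge in balance

TASK

Gather this run's four tall tubes from the desk into the buckets of the open centrifuge, loaded so that the rotor is balanced: the two red-capped tubes straight opposite each other, and the two blue-capped tubes opposite each other in the other two buckets, each upright and right down in its bucket. The green-capped tube and the short red-capped pot belong to another job: leave them standing where they are.

Things in the scene. Friction and masses are not known exactly. Their poses are not given: they have to be found in the camera images.
- red_tube_1_center (a point): Tall sample tube, red screw cap, standing upright, one of two alike: 93 mm high, 45 g, white body 27.5 mm across with blank paper label, flat bottom; ribbed red cap 30 mm across, the top 22 mm of the tube, best to grip. The point is its centre, 46.5 mm above its bottom; z is its long axis.
- red_tube_2_center (a point): Tall sample tube, red screw cap, standing upright, one of two alike: 93 mm high, 45 g, white body 27.5 mm across with blank paper label, flat bottom; ribbed red cap 30 mm across, the top 22 mm of the tube, best to grip. The point is its centre, 46.5 mm above its bottom; z is its long axis.
- blue_tube_1_center (a point): Tall sample tube, blue screw cap, standing upright, one of two alike: 93 mm high, 45 g, white body 27.5 mm across with blank paper label, flat bottom; ribbed blue cap 30 mm across, the top 22 mm of the tube, best to grip. The point is its centre, 46.5 mm above its bottom; z is its long axis.
- blue_tube_2_center (a point): Tall sample tube, blue screw cap, standing upright, one of two alike: 93 mm high, 45 g, white body 27.5 mm across with blank paper label, flat bottom; ribbed blue cap 30 mm across, the top 22 mm of the tube, best to grip. The point is its centre, 46.5 mm above its bottom; z is its long axis.
- green_tube_center (a point): Look-alike that stays on the desk: the same 93 mm tall tube, but with a green cap. (Behind the tubes a wall cabinet hangs over the desk: underside 0.56 m up, front about 0.58 m ahead of the robot base.) The point is its centre, 46.5 mm above its bottom; z is its long axis.
- red_pot_center (a point): Look-alike that stays on the desk: a short, wider pot with a red screw cap like that of the red tubes, 58 mm high, body 36 mm, cap 39 mm across. The point is its centre, 29 mm above its bottom; z is its long axis.
- bucket_1: Steel bucket 1 of four alike in the open centrifuge's rotor; bucket 3 is straight opposite. Origin: centre of its open mouth, z up. Funnel mouth 46 mm wide, narrowing over 16 mm to a 33 mm bore; floor 50 mm below the mouth: a seated tall tube stands 43 mm out. The four mouths stand on a circle of 56 mm radius round the rotor's axis, 79 mm apart. Buckets hang on pins; pushed in or out they swing a little and return upright.
- bucket_2: Steel bucket 2 of four alike in the open centrifuge's rotor; bucket 4 is straight opposite. Origin: centre of its open mouth, z up. Funnel mouth 46 mm wide, narrowing over 16 mm to a 33 mm bore; floor 50 mm below the mouth: a seated tall tube stands 43 mm out. The rotor, at any angle at the start, turns on its axis if pushed sideways with about 1 N, taking the buckets along.
- bucket_3: Steel bucket 3 of four alike in the open centrifuge's rotor; bucket 1 is straight opposite. Origin: centre of its open mouth, z up. Funnel mouth 46 mm wide, narrowing over 16 mm to a 33 mm bore; floor 50 mm below the mouth: a seated tall tube stands 43 mm out. The round white housing round the rotor is 236 mm across; its rim is 3 mm above the mouths.
- bucket_4: Steel bucket 4 of four alike in the open centrifuge's rotor; bucket 2 is straight opposite. Origin: centre of its open mouth, z up. Funnel mouth 46 mm wide, narrowing over 16 mm to a 33 mm bore; floor 50 mm below the mouth: a seated tall tube stands 43 mm out. The lid stands open, upright, at the far side, 130 mm from the rotor's axis, up to 0.33 m above the desk.

How it is judged (in metres and radians):
At the end, for the whole second after the job is handed in: Each tall tube is down in its own bucket, within 10 mm of its axis (centre 10 mm below to 3 mm above the mouth), tilted under 0.15 rad, at rest; red opposite red, blue opposite blue (over 97 mm apart). The green tube and the red pot stand upright within 30 mm of where they began (((horizontal distance between red_tube_1_center and bucket_1 below 0.01 m and z of red_tube_1_center in the frame of bucket_1 between -0.01 and 0.003 m) or (horizontal distance between red_tube_1_center and bucket_2 below 0.01 m and z of red_tube_1_center in the frame of bucket_2 between -0.01 and 0.003 m) or (horizontal distance between red_tube_1_center and bucket_3 below 0.01 m and z of red_tube_1_center in the frame of bucket_3 between -0.01 and 0.003 m) or (horizontal distance between red_tube_1_center and bucket_4 below 0.01 m and z of red_tube_1_center in the frame of bucket_4 between -0.01 and 0.003 m)) and ((horizontal distance between red_tube_2_center and bucket_1 below 0.01 m and z of red_tube_2_center in the frame of bucket_1 between -0.01 and 0.003 m) or (horizontal distance between red_tube_2_center and bucket_2 below 0.01 m and z of red_tube_2_center in the frame of bucket_2 between -0.01 and 0.003 m) or (horizontal distance between red_tube_2_center and bucket_3 below 0.01 m and z of red_tube_2_center in the frame of bucket_3 between -0.01 and 0.003 m) or (horizontal distance between red_tube_2_center and bucket_4 below 0.01 m and z of red_tube_2_center in the frame of bucket_4 between -0.01 and 0.003 m)) and ((horizontal distance between blue_tube_1_center and bucket_1 below 0.01 m and z of blue_tube_1_center in the frame of bucket_1 between -0.01 and 0.003 m) or (horizontal distance between blue_tube_1_center and bucket_2 below 0.01 m and z of blue_tube_1_center in the frame of bucket_2 between -0.01 and 0.003 m) or (horizontal distance between blue_tube_1_center and bucket_3 below 0.01 m and z of blue_tube_1_center in the frame of bucket_3 between -0.01 and 0.003 m) or (horizontal distance between blue_tube_1_center and bucket_4 below 0.01 m and z of blue_tube_1_center in the frame of bucket_4 between -0.01 and 0.003 m)) and ((horizontal distance between blue_tube_2_center and bucket_1 below 0.01 m and z of blue_tube_2_center in the frame of bucket_1 between -0.01 and 0.003 m) or (horizontal distance between blue_tube_2_center and bucket_2 below 0.01 m and z of blue_tube_2_center in the frame of bucket_2 between -0.01 and 0.003 m) or (horizontal distance between blue_tube_2_center and bucket_3 below 0.01 m and z of blue_tube_2_center in the frame of bucket_3 between -0.01 and 0.003 m) or (horizontal distance between blue_tube_2_center and bucket_4 below 0.01 m and z of blue_tube_2_center in the frame of bucket_4 between -0.01 and 0.003 m)) and horizontal distance between red_tube_1_center and red_tube_2_center above 0.097 m and horizontal distance between blue_tube_1_center and blue_tube_2_center above 0.097 m and angle between each of red_tube_1_center, red_tube_2_center, blue_tube_1_center, blue_tube_2_center, green_tube_center, red_pot_center's own z axis and vertical below 0.15 rad and linear speed of each of red_tube_1, red_tube_2, blue_tube_1, blue_tube_2 below 0.02 m/s and distance of each of green_tube_center, red_pot_center from where it was at the start of the episode below 0.03 m); the robot touches nothing.
It fails at once if the green-capped tube or the short red-capped pot is moved more than 30 mm or tipped over (distance of any of green_tube_center, red_pot_center from where it was at the start of the episode above 0.03 m or angle between any of green_tube_center, red_pot_center's own z axis and vertical above 0.3 rad).
It also fails if it takes over 96 s, if anything falls off the work surface, if the arm or the gripper's body presses on something with over 40 N, if the wrist force passes 120 N, or if a joint passes its speed limit or range.

ROBOT

A 6-joint arm with a two-finger parallel gripper is mounted at the origin on a cart in front of the work surface, level with it; the furniture and walls round the work are solid. World frame = base frame: x ahead of the robot, y to its left, z up, the work surface at z = 0. Lengths are in m, angles in degrees, forces in N, time in s.
With the tool pointing down it reaches from about 0.275 to 0.75 m from the base axis. Payload 10.2 kg.
Tool frame: the origin (TCP) lies midway between the tips of the shut fingers; the grasp point (between the pads) lies 19 mm behind it (ctrl.pinch_z is the distance from the TCP to the grasp point, in m); z points along the fingers, y is the line along which they close (so a half turn about z gives the same grasp; the last joint's range is limited). The gripper opens to 85 mm and grips with 20 to 120 N. Pads are 22 mm wide; open, the fingers measure 114 mm over their backs; the gripper's body (76 mm by 85 mm) begins 54 mm behind the grasp point. The pads swing forward as they close: fully open they stand 13 mm farther back than shut.
Start: joints at [-78.461, 17.928, 85.812, -0, 76.261, -12.8], TCP at [0.216, -0.478, 0.196] pointing down, gripper open.
Joint ranges: [-168.41, 168.41], [-55.51, 124.54], [10.69, 146.95], [-70.63, 250.63], [1, 178], [-165.06, 165.06]. Speed limits (degrees/s): [136.94, 136.94, 172.46, 180, 180, 180].

INTERFACE

Orientations are given as a 3x3 rotation matrix whose columns are the frame's x, y, z axes.
In Python, from rig import ctrl gives the robot as it stands.
- The arm moves only by the tool carry_out, never from a script. Its argument "commands" is a list of rows, each an object of numbers: "x", "y", "z": the shift along the tool's x, y, z in m; "yaw": the turn about the tool's z in rad; "claw": the opening in per cent of the stroke, from 0 (shut) to 100 (fully open). In form: [{"x": .., "y": .., "z": .., "yaw": .., "claw": ..}, ...]. A call has 1 to 10 rows; each row is the pose to reach, as a shift and turn from the pose commanded when the call began, along the tool's axes at that moment; what a row does not reach only later rows make up. A row lasts 1/10 s, in which the tool goes at most 50 mm and 8.59 degrees, less where a joint would pass 70% of its speed; a pose out of reach is approached as far as the arm can. A call with a gripper value outside its range is refused whole. The fingers move at their own pace and stop on an object; "force" is the grip in N (left out, the last holds). Time passes only in rows, so rows that repeat a pose let the fingers close. It gives the time, the measured TCP pose, the force, the opening and the grip force at its end, in the units of the state.
- ctrl.get_obs(): the state, without advancing time (a new reading comes with each control period).
- ctrl.get_image(name): name is "side" or "top" or "wrist"; returns a dict with "frame" (400x640x3 uint8, blue, green, red), "vertical_fov" (degrees; the focal length in pixels is half the picture's height over the tangent of half this angle, whatever the lens; pixels are square), "cx", "cy" (the principal point, pixels), "view" (4x4, takes a point from world to camera coordinates). Camera axes: x right, y up, looking along -z (the intrinsics and any distortion apply to the point x, -y, -z); pixel columns grow to the right and rows downward; lengths in m; the calibration is good to about 2 mm. The wrist camera is an equidistant fisheye: a pixel r from the principal point sees the ray r / f radians off the axis. A picture is of the moment at which its call begins. There is no depth.
- ctrl.hand_in(): hands the job in; it is judged then, once.
The state is a dict: "t": time; "joint_positions": joint angles; "dq": joint speeds; "joint_torque": joint torques, N m; "ee_pos": TCP position; "tcp_rot": TCP orientation; "wrist_force": force on the tool from outside, world axes, zero at the start; "moment": the same for the moment, N m; "gripper_width": finger opening in m; "finger_force": force on a finger pad.
Only numpy, scipy, OpenCV 4.12 (cv2) and the standard library are available. Lean on these libraries where they do the work, as an engineer would, in place of code of your own. Each camera call takes 0.05 s, during which the arm holds its last target. There are 200 camera calls.

## Working session

There is one attempt and no reset: what is moved stays moved. The work goes in short steps, Python scripts to look and compute and a tool call to move; the robot and the scene stay as the last step left them, time stands still between calls to the robot, and variables do not carry over. Pictures are saved under pics/ and viewed, at most 17 in all, crops included, and the job is handed in when it is done.

Besides the shell and the picture viewer there is one more tool, called after ">>>" as a command line: name --argument value ..., lists and objects as JSON in quotes. carry_out: Moves the arm, as the interface text tells. Its arguments: {"type":"object","properties":{"commands":{"type":"array"},"force":{"type":"number"}},"required":["commands"]}

```bash
ls; mkdir -p pics; python3 - <<'E'
from rig import ctrl
import cv2
for n in("top","side","wrist"):
    im=ctrl.get_image(n); cv2.imwrite(f"pics/{n}0.png",im["frame"]); print(n,im["vertical_fov"],im["cx"],im["cy"],im["view"].round(4).tolist() if hasattr(im["view"],"round") else im["view"])
o=ctrl.get_obs();print(o, ctrl.pinch_z)
E
```

```text
pics
top 53.830532735124244 321.3821602787495 199.39795295922528 [[-0.0024, -0.9998, 0.0182, -0.1064], [0.9891, 0.0003, 0.1472, -0.5245], [-0.1472, 0.0184, 0.9889, -0.8946], [0.0, 0.0, 0.0, 1.0]]
side 57.85506576480669 321.85789152681923 204.17896161442798 [[-0.9313, -0.3636, -0.0215, 0.4601], [0.194, -0.5453, 0.8155, -0.2591], [-0.3083, 0.7553, 0.5784, -0.6887], [0.0, 0.0, 0.0, 1.0]]
wrist 65.70646984690485 318.50734683839437 199.11233330153263 [[0.4132, -0.9106, -0.001, -0.5238], [0.8701, 0.3951, -0.2947, 0.0385], [0.2688, 0.1209, 0.9556, -0.3789], [0.0, 0.0, 0.0, 1.0]]
{'t': 0.15, 'joint_positions': array([-7.84609990e+01,  1.79514020e+01,  8.58406166e+01, -5.73372949e-04,
        7.62601999e+01, -1.27988947e+01]), 'dq': array([-0.02299512, -0.11411873, -0.08895064,  0.06975277,  0.05274847,
       -0.03681642]), 'joint_torque': array([ 1.34719787e-03, -4.12372041e+01, -2.59797674e+01, -1.80894144e-04,
        3.21385894e-03, -1.45851902e-05]), 'ee_pos': array([ 0.21631449, -0.47814321,  0.19519491]), 'tcp_rot': array([[ 9.11129936e-01,  4.12119160e-01, -1.91832989e-04],
       [ 4.12119160e-01, -9.11129521e-01,  8.91019059e-04],
       [ 1.92421327e-04, -8.90892188e-04, -9.99999585e-01]]), 'wrist_force': array([-0.94121767,  0.14265225, -0.27218935]), 'moment': array([ 0.02759037,  0.00416444, -0.01981296]), 'finger_force': 0.0, 'gripper_width': 0.08521056240151326} 0.0187
```

View pics/top0.png

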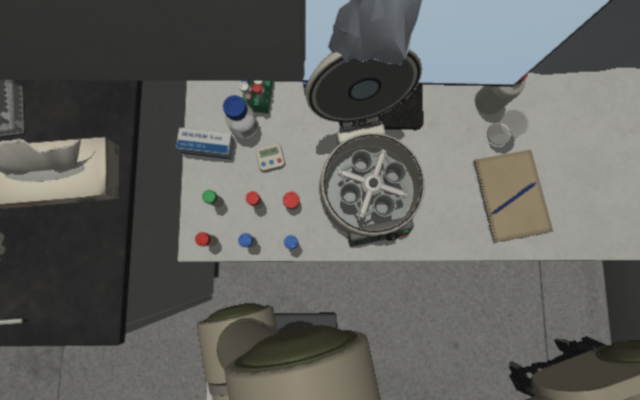

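View pics/side0.png

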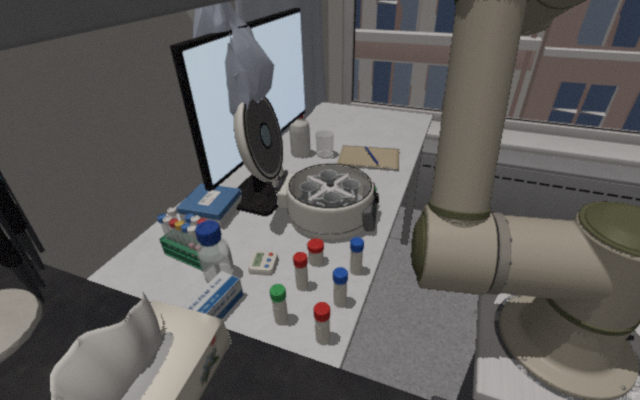

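```bash
cat > h.py <<'E'
import numpy as np, cv2
def cam(im):
    f=200/np.tan(np.radians(im["vertical_fov"]/2)); return f,im["cx"],im["cy"],np.array(im["view"])
def ray(im,u,v,fish=False):
    f,cx,cy,V=cam(im); a,b=u-cx,v-cy
    if fish:
        r=np.hypot(a,b)+1e-9; th=r/f; d=np.array([a/r*np.sin(th),-b/r*np.sin(th),-np.cos(th)])
    else: d=np.array([a/f,-b/f,-1])
    R=V[:3,:3]; return -R.T@V[:3,3], R.T@d
def at_z(im,u,v,z,fish=False):
    o,d=ray(im,u,v,fish); return o+d*(z-o[2])/d[2]
def proj(im,P,fish=False):
    f,cx,cy,V=cam(im); p=V[:3,:3]@np.array(P)+V[:3,3]; x,y,z=p[0],-p[1],-p[2]
    if fish:
        r=np.hypot(x,y)+1e-12; th=np.arctan2(r,z); return cx+f*th*x/r, cy+f*th*y/r
    return cx+f*x/z, cy+f*y/z
def tri(im1,p1,im2,p2):
    o1,d1=ray(im1,*p1);o2,d2=ray(im2,*p2)
    s=np.linalg.lstsq(np.c_[d1,-d2],o2-o1,rcond=None)[0]
    a,b=o1+s[0]*d1,o2+s[1]*d2; return (a+b)/2,np.linalg.norm(a-b)
E
python3 - <<'E'
from rig import ctrl
from h import *
t=ctrl.get_image("top"); s=ctrl.get_image("side")
cv2.imwrite("pics/ct.png",cv2.resize(t["frame"][125:260,185:435],None,fx=3.2,fy=3.2,interpolation=cv2.INTER_CUBIC))
cv2.imwrite("pics/cs.png",cv2.resize(s["frame"][155:350,260:400],None,fx=3,fy=3,interpolation=cv2.INTER_CUBIC))
for n,im,(r0,r1,c0,c1) in(("top",t,(180,260,185,310)),("side",s,(230,350,260,380))):
    hsv=cv2.cvtColor(im["frame"],cv2.COLOR_BGR2HSV)
    m=((hsv[...,1]>130)&(hsv[...,2]>60)).astype(np.uint8); k=np.zeros_like(m);k[r0:r1,c0:c1]=m[r0:r1,c0:c1]
    N,_,st,c=cv2.connectedComponentsWithStats(k)
    for i in range(1,N):
        if st[i,4]>15:
            print(n,c[i].round(1),st[i],hsv[int(c[i][1]),int(c[i][0]),0], at_z(im,*c[i],0.083).round(4))
E
```

```text
top [252.5 198.1] [246 192  14  13 138] 1 [0.5208 0.0492 0.083 ]
top [290.9 200. ] [283 192  16  17 201] 1 [ 0.5165 -0.0372  0.083 ]
top [202.4 238.7] [196 233  14  12 144] 1 [0.4298 0.1578 0.083 ]
top [245.4 240. ] [240 234  12  12 120] 109 [0.427  0.0628 0.083 ]
top [290.6 241.9] [285 236  12  13 114] 109 [ 0.4224 -0.0375  0.083 ]
side [356.4 244.2] [351 237  12  15 157] 109 [ 0.4247 -0.0376  0.083 ]
side [315.2 245.4] [308 238  15  15 191] 0 [ 0.5091 -0.0029  0.083 ]
side [299.9 259.6] [294 252  13  16 176] 0 [0.5225 0.0495 0.083 ]
side [339.9 275.6] [333 268  14  16 186] 109 [0.4284 0.0636 0.083 ]
side [277.5 292.7] [271 285  14  17 182] 67 [0.526  0.1465 0.083 ]
side [321.5 311.6] [314 302  16  20 258] 1 [0.431  0.1582 0.083 ]
```

View pics/ct.png

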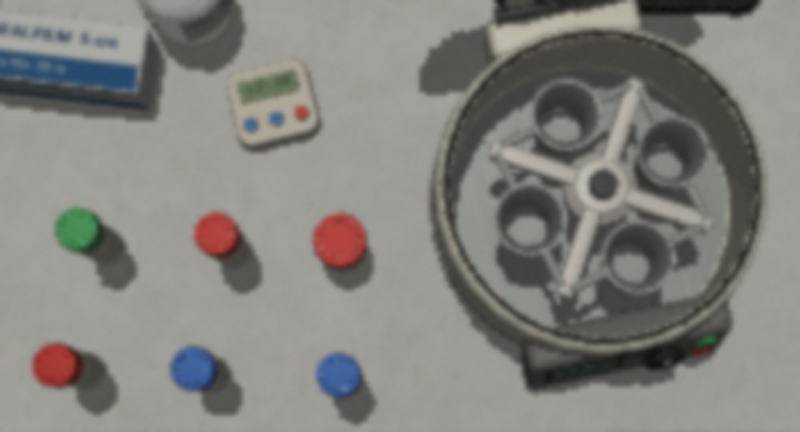

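View pics/cs.png

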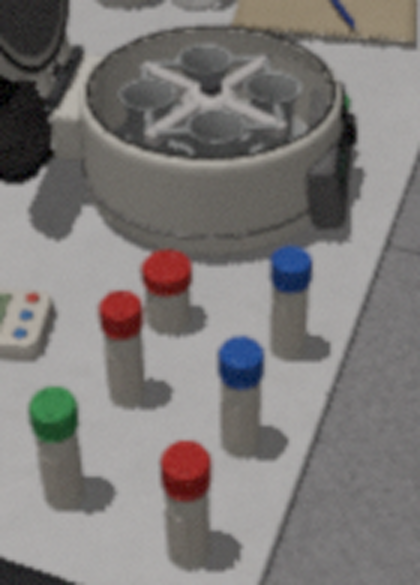

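```bash
python3 - <<'E'
from rig import ctrl
from h import *
from scipy.optimize import least_squares
from itertools import permutations
t=ctrl.get_image("top"); s=ctrl.get_image("side")
T=[((x+.5)/3.2-.5+185,(y+.5)/3.2-.5+125) for x,y in((567,113),(672,151),(637,256),(531,217))]
S=[((x+.5)/3-.5+260,(y+.5)/3-.5+155) for x,y in((205,60),(274,90),(218,126),(147,95))]
def pts(p): return [(p[0]+.056*np.cos(p[3]+k*np.pi/2),p[1]+.056*np.sin(p[3]+k*np.pi/2),p[2]) for k in range(4)]
best=None
for q in permutations(range(4)):
    f=lambda p:np.concatenate([np.subtract(proj(t,P),T[k]) for k,P in enumerate(pts(p)[::-1])]+[np.subtract(proj(s,P),S[q[k]]) for k,P in enumerate(pts(p)[::-1])])
    for a in(0,1.5,3,4.5):
        r=least_squares(f,[.5,-.2,.08,a])
        if best is None or r.cost<best.cost: best=r;bq=q
print(best.x,best.cost,bq,best.fun.round(1)); print(np.round(pts(best.x)[::-1],4))
for a,b in zip(T,[S[i] for i in bq]): print(tri(t,a,s,b))
h=lambda z:at_z(t,(603.5)/3.2-.5+185,184.5/3.2-.5+125,z); print(h(.08),h(.1))
print("rim", at_z(t,600/3.2+185,189/3.2+125,.09))
print("green",tri(t,(209,196.3),s,(277.5,292.7)),"pot",tri(t,(290.9,200),s,(315.2,245.4)))
for a,b in(((252.5,198.1),(299.9,259.6)),((202.4,238.7),(321.5,311.6)),((245.4,240),(339.9,275.6)),((290.6,241.9),(356.4,244.2))):print(tri(t,a,s,b))
E
```

```text
[ 0.55454427 -0.22075944  0.10005456  2.0105516 ] 0.6154373394412866 (3, 0, 1, 2) [-0.2  0.1  0.3 -0.1  0.2 -0.1 -0.4  0.2  0.4  0.1  0.3 -0.  -0.2 -0.5
 -0.5  0.4]
[[ 0.6052 -0.1969  0.1001]
 [ 0.5784 -0.2714  0.1001]
 [ 0.5039 -0.2446  0.1001]
 [ 0.5307 -0.1701  0.1001]]
(array([ 0.6059077 , -0.19712506,  0.10007458]), np.float64(0.0011417953037641676))
(array([ 0.57843037, -0.27053841,  0.10045319]), np.float64(0.0008309987507059087))
(array([ 0.50353134, -0.24443131,  0.09877059]), np.float64(0.0006468022764967523))
(array([ 0.53035474, -0.17093823,  0.10085881]), np.float64(0.0011359415931043078))
[ 0.55835324 -0.22466219  0.08      ] [ 0.5544722  -0.22160942  0.1       ]
rim [ 0.5520243 -0.2216939  0.09     ]
green (array([0.52526969, 0.14694425, 0.08357844]), np.float64(0.0008420136893047799)) pot (array([ 0.52220447, -0.03515078,  0.05156144]), np.float64(0.0020415060815569316))
(array([0.52170002, 0.04946441, 0.08301123]), np.float64(0.0016777337133011838))
(array([0.43047188, 0.15800271, 0.0827296 ]), np.float64(0.0012322538695239142))
(array([0.42773555, 0.06304024, 0.08245499]), np.float64(0.0017876419645729033))
(array([ 0.42354947, -0.03726619,  0.0835135 ]), np.float64(0.0022403410151626384))
```

```bash
cat > go.py <<'E'
import sys,numpy as np
from rig import ctrl
o=ctrl.get_obs();R=np.array(o["tcp_rot"]);p=np.array(o["ee_pos"]);a=[float(v) for v in sys.argv[1:]]
for k in range(0,len(a),3):
    print("shift",(R.T@(np.array(a[k:k+3])-p)).round(4))
print("t",o["t"],"p",p.round(4),"yawx",np.degrees(np.arctan2(R[1,0],R[0,0])).round(2),"j",o["joint_positions"].round(0),"w",round(o["gripper_width"],4),"F",o["wrist_force"].round(1))
E
echo
```

>>> carry_out --commands '[{"x":0.495,"y":-0.355,"z":-0.005,"yaw":-1.57,"claw":72},{"x":0.495,"y":-0.355,"z":-0.005,"yaw":-1.57,"claw":72},{"x":0.495,"y":-0.355,"z":-0.005,"yaw":-1.57,"claw":72},{"x":0.495,"y":-0.355,"z":-0.005,"yaw":-1.57,"claw":72},{"x":0.495,"y":-0.355,"z":-0.005,"yaw":-1.57,"claw":72},{"x":0.495,"y":-0.355,"z":-0.005,"yaw":-1.57,"claw":72},{"x":0.495,"y":-0.355,"z":-0.005,"yaw":-1.57,"claw":72},{"x":0.495,"y":-0.355,"z":-0.005,"yaw":-1.57,"claw":72},{"x":0.495,"y":-0.355,"z":-0.005,"yaw":-1.57,"claw":72},{"x":0.495,"y":-0.355,"z":-0.005,"yaw":-1.57,"claw":72}]' --force 30

```text
t: 1.35
ee_pos: [0.4672, -0.0434, 0.1999]
tcp_rot: [[-0.353, 0.936, 0.001], [0.936, 0.353, -0.0], [-0.0, 0.0, -1.0]]
wrist_force: [0.5, -1.9, -0.2]
gripper_width: 0.0613
finger_force: 0.0
```

```bash
python3 go.py .5215 .0493 .12
```

```text
shift [0.0676 0.0835 0.08  ]
t 1.35 p [ 0.4672 -0.0434  0.1999] yawx 110.64 j [-20.  11.  95.  -0.  75. -40.] w 0.0613 F [ 0.5 -1.9 -0.2]
```

>>> carry_out --commands '[{"x":0.066,"y":0.082,"z":0.0,"yaw":-0.06,"claw":72},{"x":0.066,"y":0.082,"z":0.0,"yaw":-0.06,"claw":72},{"x":0.066,"y":0.082,"z":0.0,"yaw":-0.06,"claw":72},{"x":0.066,"y":0.082,"z":0.0,"yaw":-0.06,"claw":72},{"x":0.066,"y":0.082,"z":0.0,"yaw":-0.06,"claw":72},{"x":0.066,"y":0.082,"z":0.0,"yaw":-0.06,"claw":72}]'

```text
t: 1.95
ee_pos: [0.5201, 0.0437, 0.1999]
tcp_rot: [[-0.401, 0.916, 0.0], [0.916, 0.401, -0.0], [-0.0, -0.0, -1.0]]
wrist_force: [0.5, -0.1, -0.7]
gripper_width: 0.0609
finger_force: 0.0
```

```bash
python3 go.py .5215 .0493 .06; python3 - <<'E'
from rig import ctrl
from h import *
w=ctrl.get_image("wrist"); f=w["frame"].copy()
for P in((.5215,.0493,.093),(.4304,.158,.093),(.4278,.063,.093),(.4236,-.0374,.093),(.5253,.147,.093)):
    u,v=proj(w,P,True); print(u,v); cv2.drawMarker(f,(int(round(u)),int(round(v))),(0,255,255),0,12)
cv2.imwrite("pics/w1.png",f)
E
```

```text
shift [0.0046 0.0035 0.1399]
t 1.95 p [0.5201 0.0437 0.1999] yawx 113.62 j [ -8.  17.  86.  -0.  77. -32.] w 0.0609 F [ 0.5 -0.1 -0.7]
321.910864015139 182.62843403746962
278.14513143130256 38.13875158168955
236.16516735913723 131.18780695284244
201.49132221850903 220.97363871305564
369.05455231419364 89.50476196417578
```

View pics/w1.png

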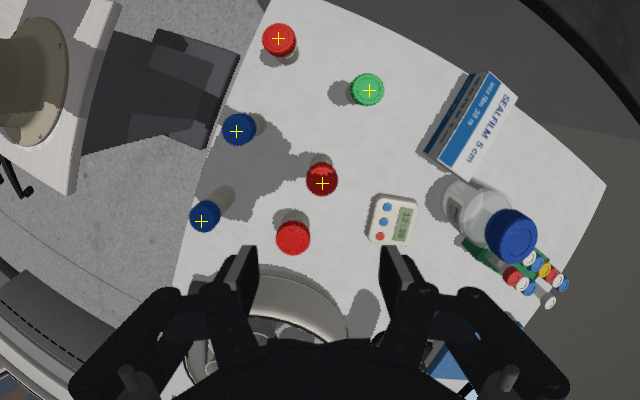

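```bash
cat > ref.py <<'E'
from rig import ctrl
from h import *
from scipy.optimize import least_squares
w=ctrl.get_image("wrist");hsv=cv2.cvtColor(w["frame"],cv2.COLOR_BGR2HSV)
m=((hsv[...,1]>130)&(hsv[...,2]>50)).astype(np.uint8)
N,_,st,c=cv2.connectedComponentsWithStats(m)
a=np.linspace(0,2*np.pi,40)
def hc(x,y,z0=0):
    pts=np.array([proj(w,(x+.015*np.cos(q),y+.015*np.sin(q),z+z0),True) for z in(.071,.093) for q in a],np.float32)
    M=cv2.moments(cv2.convexHull(pts));return np.array([M["m10"],M["m01"]])/M["m00"]
for n,P in dict(redA=(.5215,.0493),redB=(.4304,.158),blueA=(.4278,.063),blueB=(.4236,-.0374),green=(.5253,.147)).items():
    p=hc(*P);i=min((j for j in range(1,N) if st[j,4]>100),key=lambda j:np.hypot(*(c[j]-p)))
    if np.hypot(*(c[i]-p))<20:
        r=least_squares(lambda q:hc(*q)-c[i],P,diff_step=1e-3);print(n,(c[i]-p).round(1),st[i,4],r.x.round(4))
E
python3 ref.py; python3 go.py .5215 .0493 .06
```

```text
redA [-0.4 -2. ] 813 [0.5203 0.051 ]
redB [-0.6 -0.4] 874 [0.4297 0.1581]
blueA [-0.  -1.5] 833 [0.4272 0.0644]
blueB [-0.2 -1.7] 727 [ 0.4228 -0.0357]
green [-1.6 -0.8] 785 [0.5236 0.147 ]
shift [0.0045 0.0033 0.1399]
t 2.05 p [0.5203 0.0439 0.1999] yawx 113.62 j [ -8.  17.  86.  -0.  77. -32.] w 0.0615 F [-0.7 -0.9  0.4]
```

>>> carry_out --commands '[{"x":0.0053,"y":0.0031,"z":0.04,"yaw":0,"claw":72},{"x":0.0053,"y":0.0031,"z":0.08,"yaw":0,"claw":72},{"x":0.0053,"y":0.0031,"z":0.12,"yaw":0,"claw":72},{"x":0.0053,"y":0.0031,"z":0.14,"yaw":0,"claw":72},{"x":0.0053,"y":0.0031,"z":0.14,"yaw":0,"claw":72},{"x":0.0053,"y":0.0031,"z":0.14,"yaw":0,"claw":20},{"x":0.0053,"y":0.0031,"z":0.14,"yaw":0,"claw":20},{"x":0.0053,"y":0.0031,"z":0.14,"yaw":0,"claw":20},{"x":0.0053,"y":0.0031,"z":0.14,"yaw":0,"claw":20},{"x":0.0053,"y":0.0031,"z":0.14,"yaw":0,"claw":20}]' --force 30

```text
t: 3.05
ee_pos: [0.5214, 0.051, 0.0601]
tcp_rot: [[-0.402, 0.916, 0.001], [0.916, 0.402, -0.0], [-0.0, 0.001, -1.0]]
wrist_force: [-0.3, 0.4, -0.7]
gripper_width: 0.0174
finger_force: 0.0
```

```bash
python3 go.py .5215 .0493 .225
```

```text
shift [-0.0017 -0.0005 -0.1648]
t 3.05 p [0.5214 0.051  0.0601] yawx 113.72 j [ -7.  26.  96.   0.  58. -31.] w 0.0174 F [-0.3  0.4 -0.7]
```

```bash
python3 - <<'E'
from rig import ctrl
import cv2
a=ctrl.get_image("wrist")["frame"];b=ctrl.get_image("side")["frame"]
cv2.imwrite("pics/w2.png",cv2.hconcat([cv2.resize(a,(480,300)),cv2.resize(b[200:350,240:400],(320,300))]))
E
```

```text
(no output)
```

View pics/w2.png

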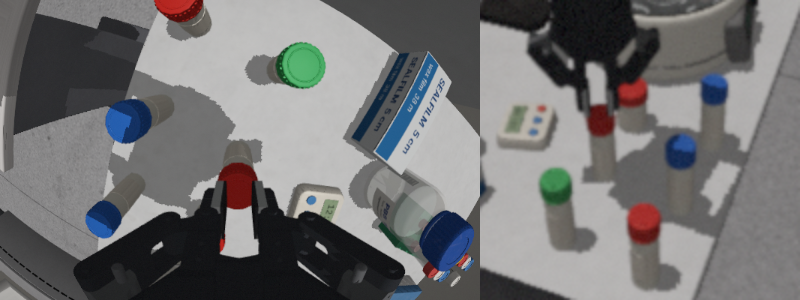

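```bash
python3 - <<'E'
from rig import ctrl
from h import *
s=ctrl.get_image("side");w=ctrl.get_image("wrist")
o=ctrl.get_obs();R=np.array(o["tcp_rot"]);p=np.array(o["ee_pos"]);
b=s["frame"].copy();a=w["frame"].copy()
for q in(p,p-.0187*R[:,2]):
    for im,fr,fi in((s,b,False),(w,a,True)):
        u,v=proj(im,q,fi);print(u,v);fr[int(round(v)),int(round(u))]=(0,255,255)
cv2.imwrite("pics/s3.png",cv2.hconcat([cv2.resize(b[210:310,260:340],(400,500),interpolation=0),cv2.resize(a[160:335,250:390],(400,500),interpolation=0)]))
print(o["gripper_width"])
E
```

```text
300.8145059645383 268.0985954744422
317.956516290599 231.50603860501755
300.3266894283205 261.79218118251845
317.89142972011575 244.40959955142824
0.01728720406317486
```

View pics/s3.png

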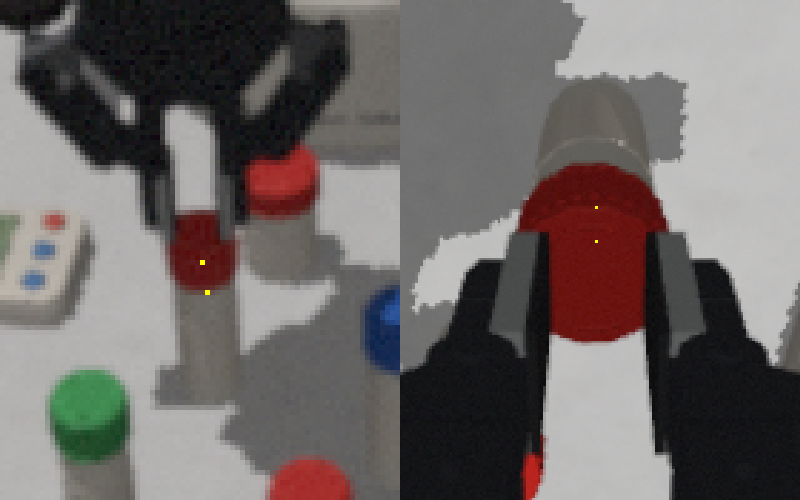

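The reported TCP does not match the fingers. From the wrist picture, the tips at a 17 mm gap sit at about z = 0.098, roughly 38 mm above the reported TCP, so they closed above the cap. I'll open, go down 35 mm and check the grip.

>>> carry_out --commands '[{"x":-0.0005,"y":0,"z":0,"yaw":0,"claw":72},{"x":-0.0005,"y":0,"z":0,"yaw":0,"claw":72},{"x":-0.0005,"y":0,"z":0,"yaw":0,"claw":72},{"x":-0.0005,"y":0,"z":0,"yaw":0,"claw":72},{"x":-0.0005,"y":0,"z":0.01,"yaw":0,"claw":72},{"x":-0.0005,"y":0,"z":0.02,"yaw":0,"claw":72},{"x":-0.0005,"y":0,"z":0.028,"yaw":0,"claw":72},{"x":-0.0005,"y":0,"z":0.034,"yaw":0,"claw":72},{"x":-0.0005,"y":0,"z":0.034,"yaw":0,"claw":72}]'

```text
t: 4.15
ee_pos: [0.5208, 0.0506, 0.0246]
tcp_rot: [[-0.402, 0.916, -0.002], [0.916, 0.402, 0.0], [0.001, -0.002, -1.0]]
wrist_force: [0.3, -0.2, -0.5]
gripper_width: 0.0617
finger_force: 0.0
```

```bash
python3 - <<'E'
from rig import ctrl
from h import *
s=ctrl.get_image("side")["frame"];a=ctrl.get_image("wrist")["frame"]
cv2.imwrite("pics/s4.png",cv2.hconcat([cv2.resize(s[210:310,260:340],(400,500)),cv2.resize(a[160:335,230:410],(400,389)).copy() if 0 else cv2.resize(a[150:350,220:420],(500,500))[:,50:450]]))
E
python3 go.py .521 .05 .03
```

```text
shift [-0.0003 -0.0007 -0.0043]
t 4.25 p [0.5215 0.0506 0.0257] yawx 113.72 j [ -7.  29.  97.   0.  54. -31.] w 0.0616 F [-0.   0.2  0.6]
```

View pics/s4.png

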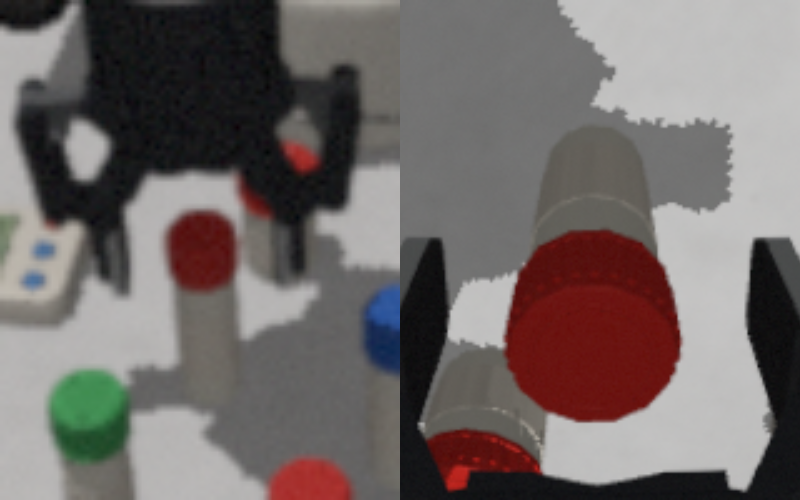

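The fingers now stand either side of the cap, with their tips near its lower edge. Closing.

>>> carry_out --commands '[{"x":0,"y":0,"z":0,"yaw":0,"claw":15},{"x":0,"y":0,"z":0,"yaw":0,"claw":15},{"x":0,"y":0,"z":0,"yaw":0,"claw":15},{"x":0,"y":0,"z":0,"yaw":0,"claw":15},{"x":0,"y":0,"z":0,"yaw":0,"claw":15},{"x":0,"y":0,"z":0,"yaw":0,"claw":15}]' --force 30

```text
t: 4.85
ee_pos: [0.5216, 0.0505, 0.0261]
tcp_rot: [[-0.402, 0.916, 0.001], [0.916, 0.402, -0.0], [-0.0, 0.001, -1.0]]
wrist_force: [-1.9, 0.4, 5.8]
gripper_width: 0.0286
finger_force: 29.6
```

```bash
python3 go.py .521 .05 .2 .6055 -.197 .2
```

```text
shift [-0.0003 -0.0007 -0.1739]
shift [-0.2604 -0.0227 -0.1738]
t 4.85 p [0.5216 0.0505 0.0261] yawx 113.72 j [ -7.  29.  97.  -0.  54. -31.] w 0.0286 F [-1.9  0.4  5.8]
```

>>> carry_out --commands '[{"x":0,"y":0,"z":-0.03,"yaw":0,"claw":15},{"x":0,"y":0,"z":-0.07,"yaw":0,"claw":15},{"x":0,"y":0,"z":-0.11,"yaw":0,"claw":15},{"x":0,"y":0,"z":-0.15,"yaw":0,"claw":15},{"x":-0.04,"y":0,"z":-0.16,"yaw":0,"claw":15},{"x":-0.085,"y":-0.006,"z":-0.16,"yaw":0,"claw":15},{"x":-0.13,"y":-0.012,"z":-0.16,"yaw":0,"claw":15},{"x":-0.175,"y":-0.016,"z":-0.16,"yaw":0,"claw":15},{"x":-0.22,"y":-0.02,"z":-0.16,"yaw":0,"claw":15},{"x":-0.25,"y":-0.0225,"z":-0.16,"yaw":0,"claw":15}]'

```text
t: 5.85
ee_pos: [0.6015, -0.1902, 0.1848]
tcp_rot: [[-0.401, 0.916, -0.001], [0.916, 0.401, 0.0], [0.0, -0.001, -1.0]]
wrist_force: [0.1, 0.2, -0.2]
gripper_width: 0.0294
finger_force: 29.8
```

>>> carry_out --commands '[{"x":-0.01,"y":0,"z":0,"yaw":0,"claw":15},{"x":-0.01,"y":0,"z":0,"yaw":0,"claw":15},{"x":-0.01,"y":0,"z":0,"yaw":0,"claw":15}]'

```text
t: 6.15
ee_pos: [0.6052, -0.1953, 0.1855]
tcp_rot: [[-0.403, 0.915, -0.001], [0.915, 0.403, 0.001], [0.001, -0.0, -1.0]]
wrist_force: [-1.2, 0.8, -1.1]
gripper_width: 0.0292
finger_force: 29.8
```

```bash
python3 go.py .6055 -.197 .077; python3 - <<'E'
from rig import ctrl
from h import *
o=ctrl.get_obs();p=o["ee_pos"]
s=ctrl.get_image("side");t=ctrl.get_image("top");w=ctrl.get_image("wrist")
fs=[]
B=[(.6055,-.197,.1),(.578,-.271,.1),(.504,-.2445,.1),(.5305,-.170,.1)]
for im,fi in((s,0),(t,0),(w,1)):
    f=im["frame"].copy()
    for P in B:
        u,v=proj(im,P,fi)
        if 0<=u<640 and 0<=v<400:cv2.drawMarker(f,(int(round(u)),int(round(v))),(0,255,255),0,5)
    fs.append(f)
cv2.imwrite("pics/p5.png",cv2.vconcat([cv2.hconcat([cv2.resize(fs[0][100:250,260:410],(400,300+100)),cv2.resize(fs[1][100:250,290:440],(400,400))])]));cv2.imwrite("pics/p5w.png",fs[2])
E
```

```text
shift [-0.0018 -0.0004  0.1085]
t 6.15 p [ 0.6052 -0.1953  0.1855] yawx 113.77 j [-28.  33.  65.   0.  82. -52.] w 0.0292 F [-1.2  0.8 -1.1]
```

View pics/p5.png

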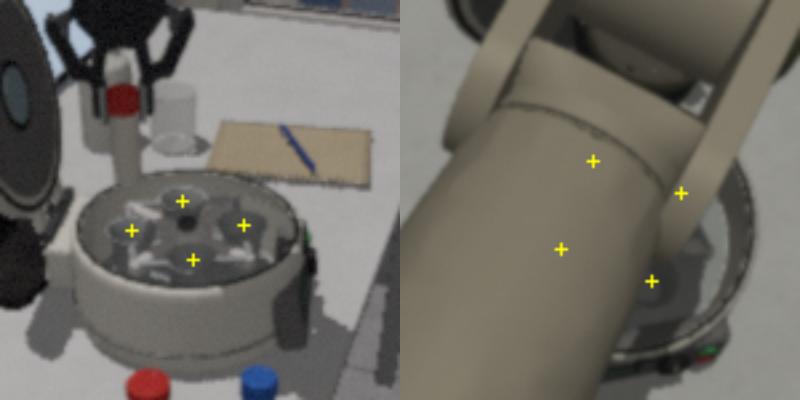

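```bash
python3 - <<'E'
from rig import ctrl
from h import *
s=ctrl.get_image("side");w=ctrl.get_image("wrist");fs=[]
for im,fi,(r,c) in((s,0,(90,270)),(w,1,(150,220))):
    f=im["frame"].copy()[r:r+(100 if not fi else 200),c:c+(100 if not fi else 200)]; k=400/f.shape[0]; f=cv2.resize(f,(400,400),interpolation=cv2.INTER_CUBIC)
    for q in(0,.071,.093):
        u,v=proj(im,(.6052,-.1955,.16+q),fi);print(u,v);cv2.drawMarker(f,(int((u-c+.5)*k),int((v-r+.5)*k)),(0,255,255),0,8)
    for P in((.6055,-.197,.1),):
        u,v=proj(im,P,fi);print(u,v);cv2.drawMarker(f,(int((u-c+.5)*k),int((v-r+.5)*k)),(0,255,0),0,8)
    fs.append(f)
cv2.imwrite("pics/p6.png",cv2.hconcat(fs))
E
```

```text
307.8972947344505 167.07362565436173
306.6301606305352 141.79980623106235
306.21343305363473 133.4879018361379
309.00011656518905 186.44881762976976
317.7662033339932 217.0728550188815
317.4126376122998 267.5101115110921
317.24007250069025 292.7155249469125
317.5624230924786 195.0039993744198
```

View pics/p6.png

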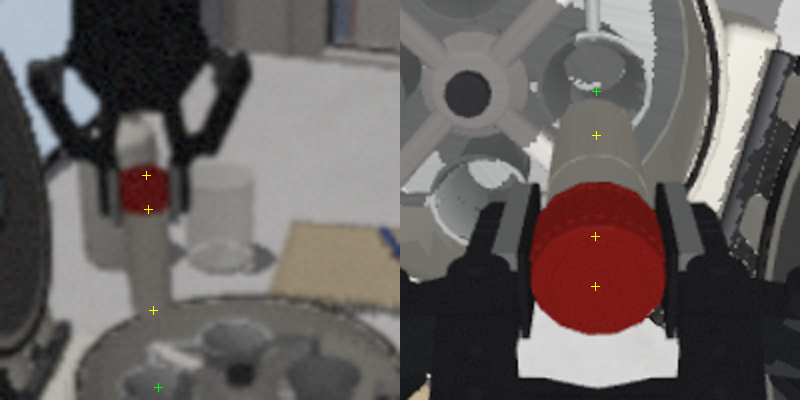

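>>> carry_out --commands '[{"x":-0.002,"y":0,"z":0.03,"yaw":0,"claw":15},{"x":-0.002,"y":0,"z":0.05,"yaw":0,"claw":15},{"x":-0.002,"y":0,"z":0.06,"yaw":0,"claw":15},{"x":-0.002,"y":0,"z":0.07,"yaw":0,"claw":15},{"x":-0.002,"y":0,"z":0.08,"yaw":0,"claw":15}]'

```text
t: 6.9
ee_pos: [0.6066, -0.1983, 0.106]
tcp_rot: [[-0.403, 0.915, 0.001], [0.915, 0.403, -0.001], [-0.001, 0.001, -1.0]]
wrist_force: [-0.6, 1.8, 0.6]
gripper_width: 0.029
finger_force: 30.0
```

>>> carry_out --commands '[{"x":0,"y":0,"z":0.008,"yaw":0,"claw":15},{"x":0,"y":0,"z":0.016,"yaw":0,"claw":15},{"x":0,"y":0,"z":0.022,"yaw":0,"claw":15},{"x":0,"y":0,"z":0.026,"yaw":0,"claw":15},{"x":0,"y":0,"z":0.026,"yaw":0,"claw":15}]'

```text
t: 7.4
ee_pos: [0.606, -0.1983, 0.0791]
tcp_rot: [[-0.402, 0.916, -0.001], [0.916, 0.402, 0.0], [0.001, -0.0, -1.0]]
wrist_force: [-0.2, 0.1, -1.5]
gripper_width: 0.0295
finger_force: 29.9
```

```bash
python3 go.py .6055 -.197 .077
```

```text
shift [0.0014 0.     0.0021]
t 7.4 p [ 0.606  -0.1983  0.0791] yawx 113.72 j [-29.  38.  73.   0.  69. -52.] w 0.0295 F [-0.2  0.1 -1.5]
```

>>> carry_out --commands '[{"x":0,"y":0,"z":0.002,"yaw":0,"claw":15},{"x":0,"y":0,"z":0.003,"yaw":0,"claw":15},{"x":0,"y":0,"z":0.003,"yaw":0,"claw":45},{"x":0,"y":0,"z":0.003,"yaw":0,"claw":60},{"x":0,"y":0,"z":0.003,"yaw":0,"claw":60},{"x":0,"y":0,"z":0.003,"yaw":0,"claw":60},{"x":0,"y":0,"z":-0.02,"yaw":0,"claw":60},{"x":0,"y":0,"z":-0.05,"yaw":0,"claw":60},{"x":0,"y":0,"z":-0.09,"yaw":0,"claw":60},{"x":0,"y":0,"z":-0.09,"yaw":0,"claw":60}]'

```text
t: 8.4
ee_pos: [0.6083, -0.1994, 0.1756]
tcp_rot: [[-0.402, 0.915, 0.009], [0.915, 0.402, -0.005], [-0.008, 0.006, -1.0]]
wrist_force: [0.5, 0.0, 0.2]
gripper_width: 0.0509
finger_force: 0.0
```

```bash
cat > chk.py <<'E'
import sys
from rig import ctrl
from h import *
w=ctrl.get_image("wrist");s=ctrl.get_image("side")
fs=[]
for im,fi in((w,1),(s,0)):
    f=im["frame"].copy()
    for z,col in((.1,(0,255,0)),(.143,(0,255,255))):
        for P in((.6055,-.197),(.578,-.271),(.504,-.2445),(.5305,-.170)):
            u,v=proj(im,P+(z,),fi)
            if 0<=u<640 and 0<=v<400: cv2.drawMarker(f,(int(round(u)),int(round(v))),col,0,6)
    fs.append(f)
cv2.imwrite(sys.argv[1],cv2.hconcat([cv2.resize(fs[0],(480,300)),cv2.resize(fs[1][100:250,250:410],(320,300))]))
E
python3 chk.py pics/c1.png; python3 go.py .4275 .0637 .17
```

```text
shift [ 3.119e-01 -5.830e-02 -2.000e-04]
t 8.5 p [ 0.6064 -0.1984  0.1701] yawx 113.72 j [-29.  33.  66.  -0.  80. -52.] w 0.0515 F [ 0.3 -0.2 -0.8]
```

View pics/c1.png

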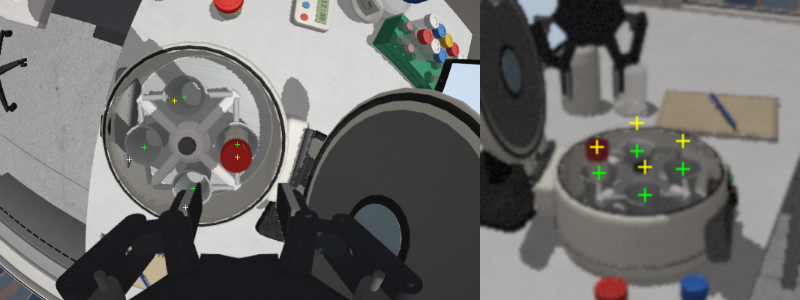

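>>> carry_out --commands '[{"x":0.05,"y":-0.01,"z":0,"yaw":0,"claw":72},{"x":0.312,"y":-0.0583,"z":0,"yaw":0,"claw":72},{"x":0.312,"y":-0.0583,"z":0,"yaw":0,"claw":72},{"x":0.312,"y":-0.0583,"z":0,"yaw":0,"claw":72},{"x":0.312,"y":-0.0583,"z":0,"yaw":0,"claw":72},{"x":0.312,"y":-0.0583,"z":0,"yaw":0,"claw":72},{"x":0.312,"y":-0.0583,"z":0,"yaw":0,"claw":72},{"x":0.312,"y":-0.0583,"z":0,"yaw":0,"claw":72},{"x":0.312,"y":-0.0583,"z":0.0,"yaw":0,"claw":72},{"x":0.312,"y":-0.0583,"z":0.03,"yaw":0,"claw":72}]'

```text
t: 9.5
ee_pos: [0.4298, 0.0628, 0.1413]
tcp_rot: [[-0.401, 0.916, 0.006], [0.916, 0.401, -0.001], [-0.003, 0.005, -1.0]]
wrist_force: [0.6, -0.8, -0.5]
gripper_width: 0.0614
finger_force: 0.0
```

>>> carry_out --commands '[{"x":0,"y":0,"z":0,"yaw":0,"claw":72},{"x":0,"y":0,"z":0,"yaw":0,"claw":72}]'

```text
t: 9.7
ee_pos: [0.4275, 0.0631, 0.1396]
tcp_rot: [[-0.401, 0.916, -0.001], [0.916, 0.401, 0.0], [0.001, -0.001, -1.0]]
wrist_force: [-0.3, -0.1, 0.2]
gripper_width: 0.0615
finger_force: 0.0
```

```bash
python3 ref.py; python3 go.py .4275 .0637 .026
```

```text
redB [-1.4 -1.3] 1340 [0.4291 0.1584]
blueA [-0.4 -2.5] 1269 [0.4267 0.0648]
blueB [-0.1 -1.7] 991 [ 0.4229 -0.0356]
green [-1.3 -1.3] 1188 [0.5236 0.1474]
shift [ 0.0007 -0.0002  0.1143]
t 9.75 p [0.4279 0.0632 0.1403] yawx 113.66 j [ -7.  10. 105.  -0.  65. -31.] w 0.0618 F [-0.3  0.1  0.6]
```

>>> carry_out --commands '[{"x":0.002,"y":-0.0002,"z":0.04,"yaw":0,"claw":72},{"x":0.002,"y":-0.0002,"z":0.075,"yaw":0,"claw":72},{"x":0.002,"y":-0.0002,"z":0.1,"yaw":0,"claw":72},{"x":0.002,"y":-0.0002,"z":0.114,"yaw":0,"claw":72},{"x":0.002,"y":-0.0002,"z":0.114,"yaw":0,"claw":72},{"x":0.002,"y":-0.0002,"z":0.114,"yaw":0,"claw":15},{"x":0.002,"y":-0.0002,"z":0.114,"yaw":0,"claw":15},{"x":0.002,"y":-0.0002,"z":0.114,"yaw":0,"claw":15},{"x":0.002,"y":-0.0002,"z":0.114,"yaw":0,"claw":15},{"x":0.002,"y":-0.0002,"z":0.114,"yaw":0,"claw":15}]'

```text
t: 10.75
ee_pos: [0.4272, 0.0654, 0.0269]
tcp_rot: [[-0.402, 0.915, 0.002], [0.915, 0.402, -0.0], [-0.001, 0.002, -1.0]]
wrist_force: [-1.2, -0.5, 7.3]
gripper_width: 0.0291
finger_force: 29.2
```

```bash
python3 go.py .5783 -.271 .19
```

```text
shift [-0.369   0.0033 -0.1626]
t 10.75 p [0.4272 0.0654 0.0269] yawx 113.73 j [ -7.  20. 113.  -0.  48. -31.] w 0.0291 F [-1.2 -0.5  7.3]
```

>>> carry_out --commands '[{"x":0,"y":0,"z":-0.03,"yaw":0,"claw":15},{"x":0,"y":0,"z":-0.07,"yaw":0,"claw":15},{"x":0,"y":0,"z":-0.12,"yaw":0,"claw":15},{"x":0,"y":0,"z":-0.162,"yaw":0,"claw":15},{"x":-0.04,"y":0.0003,"z":-0.162,"yaw":0,"claw":15},{"x":-0.09,"y":0.001,"z":-0.162,"yaw":0,"claw":15},{"x":-0.14,"y":0.001,"z":-0.162,"yaw":0,"claw":15},{"x":-0.19,"y":0.002,"z":-0.162,"yaw":0,"claw":15},{"x":-0.24,"y":0.002,"z":-0.162,"yaw":0,"claw":15},{"x":-0.29,"y":0.003,"z":-0.162,"yaw":0,"claw":15}]'

```text
t: 11.75
ee_pos: [0.5462, -0.2008, 0.1883]
tcp_rot: [[-0.402, 0.916, 0.001], [0.916, 0.402, -0.0], [-0.001, 0.001, -1.0]]
wrist_force: [0.1, 0.4, 0.6]
gripper_width: 0.0295
finger_force: 29.9
```

>>> carry_out --commands '[{"x":-0.04,"y":0.0004,"z":0,"yaw":0,"claw":15},{"x":-0.07,"y":0.0004,"z":0,"yaw":0,"claw":15},{"x":-0.078,"y":0.0004,"z":0,"yaw":0,"claw":15},{"x":-0.078,"y":0.0004,"z":0,"yaw":0,"claw":15},{"x":-0.078,"y":0.0004,"z":0,"yaw":0,"claw":15},{"x":-0.078,"y":0.0004,"z":0,"yaw":0,"claw":15}]'

```text
t: 12.35
ee_pos: [0.5774, -0.2687, 0.1883]
tcp_rot: [[-0.403, 0.915, 0.0], [0.915, 0.403, -0.0], [-0.0, 0.0, -1.0]]
wrist_force: [0.5, -0.3, 0.0]
gripper_width: 0.0293
finger_force: 29.9
```

```bash
python3 go.py .5783 -.271 .077;
```

```text
shift [-2.500e-03 -1.000e-04  1.113e-01]
t 12.35 p [ 0.5774 -0.2687  0.1883] yawx 113.79 j [-35.  33.  65.   0.  82. -59.] w 0.0293 F [ 0.5 -0.3  0. ]
```

>>> carry_out --commands '[{"x":-0.0025,"y":0,"z":0.03,"yaw":0,"claw":15},{"x":-0.0025,"y":0,"z":0.05,"yaw":0,"claw":15},{"x":-0.0025,"y":0,"z":0.062,"yaw":0,"claw":15},{"x":-0.0025,"y":0,"z":0.072,"yaw":0,"claw":15},{"x":-0.0025,"y":0,"z":0.082,"yaw":0,"claw":15},{"x":-0.0025,"y":0,"z":0.09,"yaw":0,"claw":15},{"x":-0.0025,"y":0,"z":0.098,"yaw":0,"claw":15},{"x":-0.0025,"y":0,"z":0.105,"yaw":0,"claw":15},{"x":-0.0025,"y":0,"z":0.11,"yaw":0,"claw":15},{"x":-0.0025,"y":0,"z":0.1115,"yaw":0,"claw":15}]'

```text
t: 13.35
ee_pos: [0.5794, -0.2729, 0.0784]
tcp_rot: [[-0.402, 0.915, 0.003], [0.915, 0.402, -0.002], [-0.003, 0.002, -1.0]]
wrist_force: [-4.3, 2.7, 19.5]
gripper_width: 0.0289
finger_force: 31.5
```

>>> carry_out --commands '[{"x":0,"y":0,"z":-0.002,"yaw":0,"claw":15},{"x":0,"y":0,"z":-0.002,"yaw":0,"claw":15}]'

```text
t: 13.55
ee_pos: [0.5788, -0.2724, 0.0787]
tcp_rot: [[-0.402, 0.916, 0.001], [0.916, 0.402, -0.001], [-0.001, 0.001, -1.0]]
wrist_force: [-0.8, 1.5, 5.2]
gripper_width: 0.0291
finger_force: 30.4
```

```bash
python3 chk.py pics/c2.png; python3 go.py .5783 -.271 .077;
```

```text
shift [0.0015 0.0001 0.0018]
t 13.65 p [ 0.5788 -0.2724  0.0788] yawx 113.72 j [-36.  38.  73.   0.  69. -59.] w 0.0295 F [-1.   2.1  5.5]
```

View pics/c2.png

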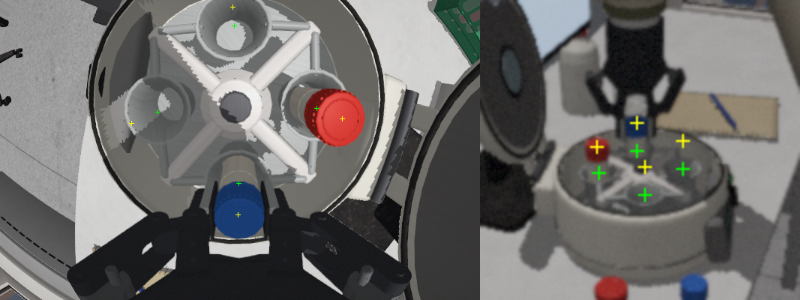

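>>> carry_out --commands '[{"x":0,"y":0,"z":0,"yaw":0,"claw":45},{"x":0,"y":0,"z":0,"yaw":0,"claw":60},{"x":0,"y":0,"z":0,"yaw":0,"claw":60},{"x":0,"y":0,"z":0,"yaw":0,"claw":60},{"x":0,"y":0,"z":-0.025,"yaw":0,"claw":60},{"x":0,"y":0,"z":-0.06,"yaw":0,"claw":60},{"x":0,"y":0,"z":-0.092,"yaw":0,"claw":60},{"x":0,"y":0,"z":-0.092,"yaw":0,"claw":60},{"x":0,"y":0,"z":-0.092,"yaw":0,"claw":60}]'

```text
t: 14.55
ee_pos: [0.5785, -0.2723, 0.1702]
tcp_rot: [[-0.402, 0.916, 0.0], [0.916, 0.402, -0.0], [-0.001, 0.0, -1.0]]
wrist_force: [0.6, 0.1, -0.9]
gripper_width: 0.0512
finger_force: 0.0
```

```bash
python3 go.py .43 .1582 .14
```

```text
shift [0.4538 0.0372 0.03  ]
t 14.55 p [ 0.5785 -0.2723  0.1702] yawx 113.72 j [-36.  34.  66.  -0.  80. -59.] w 0.0512 F [ 0.6  0.1 -0.9]
```

>>> carry_out --commands '[{"x":0.454,"y":0.037,"z":0,"yaw":0,"claw":72},{"x":0.454,"y":0.037,"z":0,"yaw":0,"claw":72},{"x":0.454,"y":0.037,"z":0,"yaw":0,"claw":72},{"x":0.454,"y":0.037,"z":0,"yaw":0,"claw":72},{"x":0.454,"y":0.037,"z":0,"yaw":0,"claw":72},{"x":0.454,"y":0.037,"z":0,"yaw":0,"claw":72},{"x":0.454,"y":0.037,"z":0,"yaw":0,"claw":72},{"x":0.454,"y":0.037,"z":0,"yaw":0,"claw":72},{"x":0.454,"y":0.037,"z":0,"yaw":0,"claw":72},{"x":0.454,"y":0.037,"z":0,"yaw":0,"claw":72}]'

```text
t: 15.55
ee_pos: [0.427, 0.1621, 0.1691]
tcp_rot: [[-0.407, 0.913, -0.003], [0.913, 0.407, 0.001], [0.002, -0.002, -1.0]]
wrist_force: [0.2, -0.8, 0.0]
gripper_width: 0.0612
finger_force: 0.0
```

```bash
python3 go.py .43 .1582 .14
```

```text
shift [-0.0048  0.0012  0.0291]
t 15.55 p [0.427  0.1621 0.1691] yawx 114.02 j [  6.  11.  99.   0.  70. -18.] w 0.0612 F [ 0.2 -0.8  0. ]
```

>>> carry_out --commands '[{"x":0,"y":0,"z":0.015,"yaw":0,"claw":72},{"x":0,"y":0,"z":0.03,"yaw":0,"claw":72},{"x":0,"y":0,"z":0.03,"yaw":0,"claw":72}]'

```text
t: 15.85
ee_pos: [0.4283, 0.1578, 0.1378]
tcp_rot: [[-0.402, 0.916, -0.005], [0.916, 0.402, -0.001], [0.002, -0.005, -1.0]]
wrist_force: [0.7, -0.8, 0.4]
gripper_width: 0.0616
finger_force: 0.0
```

```bash
python3 ref.py;python3 go.py .43 .1582 .026
```

```text
redB [-0.8 -2. ] 1292 [0.4292 0.1593]
green [ 2.2 -4.5] 767 [0.5248 0.1516]
shift [-0.0002  0.0014  0.113 ]
t 15.9 p [0.429  0.1579 0.139 ] yawx 113.69 j [  5.  13. 102.  -0.  66. -18.] w 0.0616 F [0.1 0.5 0.1]
```

>>> carry_out --commands '[{"x":0.001,"y":0.0008,"z":0.04,"yaw":0,"claw":72},{"x":0.001,"y":0.0008,"z":0.075,"yaw":0,"claw":72},{"x":0.001,"y":0.0008,"z":0.1,"yaw":0,"claw":72},{"x":0.001,"y":0.0008,"z":0.113,"yaw":0,"claw":72},{"x":0.001,"y":0.0008,"z":0.113,"yaw":0,"claw":72},{"x":0.001,"y":0.0008,"z":0.113,"yaw":0,"claw":15},{"x":0.001,"y":0.0008,"z":0.113,"yaw":0,"claw":15},{"x":0.001,"y":0.0008,"z":0.113,"yaw":0,"claw":15},{"x":0.001,"y":0.0008,"z":0.113,"yaw":0,"claw":15},{"x":0.001,"y":0.0008,"z":0.113,"yaw":0,"claw":15}]'

```text
t: 16.9
ee_pos: [0.4307, 0.1596, 0.0283]
tcp_rot: [[-0.402, 0.915, 0.002], [0.915, 0.402, 0.0], [-0.001, 0.002, -1.0]]
wrist_force: [-0.2, -0.7, 7.1]
gripper_width: 0.0292
finger_force: 29.4
```

```bash
python3 go.py .504 -.2445 .19;python3 - <<'E'
from rig import ctrl
from h import *
t=ctrl.get_image("top");cv2.imwrite("pics/t7.png",cv2.resize(t["frame"][125:260,185:435],None,fx=3.2,fy=3.2,interpolation=cv2.INTER_CUBIC))
E
```

```text
shift [-0.3995 -0.0952 -0.1616]
t 16.9 p [0.4307 0.1596 0.0283] yawx 113.73 j [  6.  22. 108.  -0.  49. -18.] w 0.0292 F [-0.2 -0.7  7.1]
```

View pics/t7.png

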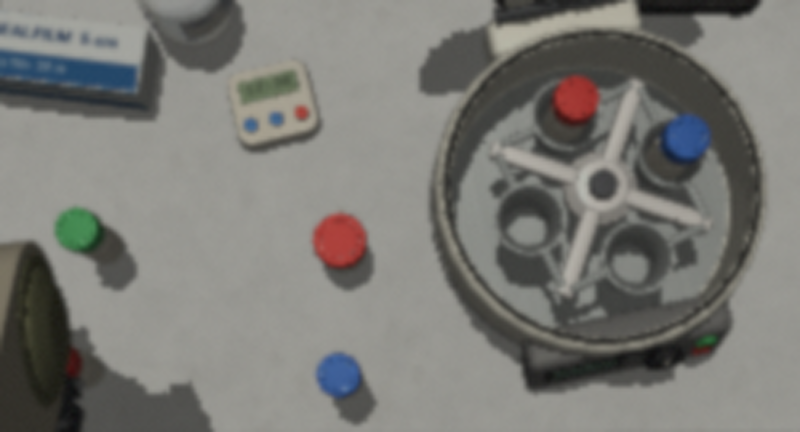

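The red and blue tubes are seated, and the free buckets still show at crop (637,256) and (531,217), so the rotor has not turned. Green and the pot are where they started. Carrying the second red tube to the bucket opposite.

>>> carry_out --commands '[{"x":0,"y":0,"z":-0.03,"yaw":0,"claw":15},{"x":0,"y":0,"z":-0.07,"yaw":0,"claw":15},{"x":0,"y":0,"z":-0.12,"yaw":0,"claw":15},{"x":0,"y":0,"z":-0.162,"yaw":0,"claw":15},{"x":-0.04,"y":-0.01,"z":-0.162,"yaw":0,"claw":15},{"x":-0.085,"y":-0.02,"z":-0.162,"yaw":0,"claw":15},{"x":-0.13,"y":-0.031,"z":-0.162,"yaw":0,"claw":15},{"x":-0.175,"y":-0.042,"z":-0.162,"yaw":0,"claw":15},{"x":-0.22,"y":-0.053,"z":-0.162,"yaw":0,"claw":15},{"x":-0.265,"y":-0.063,"z":-0.162,"yaw":0,"claw":15}]'

```text
t: 17.95
ee_pos: [0.4789, -0.1104, 0.1897]
tcp_rot: [[-0.402, 0.916, 0.001], [0.916, 0.402, -0.0], [-0.001, 0.001, -1.0]]
wrist_force: [1.2, -0.2, -0.9]
gripper_width: 0.029
finger_force: 30.0
```

>>> carry_out --commands '[{"x":-0.045,"y":-0.011,"z":0,"yaw":0,"claw":15},{"x":-0.09,"y":-0.021,"z":0,"yaw":0,"claw":15},{"x":-0.12,"y":-0.029,"z":0,"yaw":0,"claw":15},{"x":-0.134,"y":-0.032,"z":0,"yaw":0,"claw":15},{"x":-0.134,"y":-0.032,"z":0,"yaw":0,"claw":15},{"x":-0.134,"y":-0.032,"z":0,"yaw":0,"claw":15},{"x":-0.134,"y":-0.032,"z":0,"yaw":0,"claw":15}]'

```text
t: 18.65
ee_pos: [0.5037, -0.2425, 0.1895]
tcp_rot: [[-0.404, 0.915, 0.0], [0.915, 0.404, 0.0], [-0.0, 0.0, -1.0]]
wrist_force: [-0.1, 0.1, -0.1]
gripper_width: 0.0289
finger_force: 30.0
```

```bash
python3 go.py .504 -.2445 .079
```

```text
shift [-0.002  -0.0005  0.1105]
t 18.65 p [ 0.5037 -0.2425  0.1895] yawx 113.81 j [-38.  22.  80.   0.  77. -62.] w 0.0289 F [-0.1  0.1 -0.1]
```

>>> carry_out --commands '[{"x":-0.002,"y":-0.0005,"z":0.03,"yaw":0,"claw":15},{"x":-0.002,"y":-0.0005,"z":0.05,"yaw":0,"claw":15},{"x":-0.002,"y":-0.0005,"z":0.062,"yaw":0,"claw":15},{"x":-0.002,"y":-0.0005,"z":0.072,"yaw":0,"claw":15},{"x":-0.002,"y":-0.0005,"z":0.082,"yaw":0,"claw":15},{"x":-0.002,"y":-0.0005,"z":0.09,"yaw":0,"claw":15},{"x":-0.002,"y":-0.0005,"z":0.098,"yaw":0,"claw":15},{"x":-0.002,"y":-0.0005,"z":0.104,"yaw":0,"claw":15},{"x":-0.002,"y":-0.0005,"z":0.109,"yaw":0,"claw":15},{"x":-0.002,"y":-0.0005,"z":0.109,"yaw":0,"claw":15}]'

```text
t: 19.65
ee_pos: [0.5042, -0.2463, 0.0804]
tcp_rot: [[-0.402, 0.916, 0.001], [0.916, 0.402, -0.001], [-0.001, 0.0, -1.0]]
wrist_force: [0.3, 0.0, 0.3]
gripper_width: 0.0289
finger_force: 30.0
```

>>> carry_out --commands '[{"x":0,"y":0,"z":0.0015,"yaw":0,"claw":15},{"x":0,"y":0,"z":0.0015,"yaw":0,"claw":45},{"x":0,"y":0,"z":0.0015,"yaw":0,"claw":60},{"x":0,"y":0,"z":0.0015,"yaw":0,"claw":60},{"x":0,"y":0,"z":0.0015,"yaw":0,"claw":60},{"x":0,"y":0,"z":-0.025,"yaw":0,"claw":60},{"x":0,"y":0,"z":-0.06,"yaw":0,"claw":60},{"x":0,"y":0,"z":-0.09,"yaw":0,"claw":60},{"x":0,"y":0,"z":-0.09,"yaw":0,"claw":60},{"x":0,"y":0,"z":-0.09,"yaw":0,"claw":60}]'

```text
t: 20.65
ee_pos: [0.5039, -0.246, 0.1701]
tcp_rot: [[-0.402, 0.916, 0.0], [0.916, 0.402, -0.0], [-0.0, 0.0, -1.0]]
wrist_force: [-0.9, -0.1, -0.1]
gripper_width: 0.0512
finger_force: 0.0
```

```bash
python3 go.py .4231 -.036 .14
```

```text
shift [0.2248 0.0105 0.03  ]
t 20.65 p [ 0.5039 -0.246   0.1701] yawx 113.72 j [-38.  24.  82.  -0.  75. -62.] w 0.0512 F [-0.9 -0.1 -0.1]
```

>>> carry_out --commands '[{"x":0.225,"y":0.0105,"z":0,"yaw":0,"claw":72},{"x":0.225,"y":0.0105,"z":0,"yaw":0,"claw":72},{"x":0.225,"y":0.0105,"z":0,"yaw":0,"claw":72},{"x":0.225,"y":0.0105,"z":0,"yaw":0,"claw":72},{"x":0.225,"y":0.0105,"z":0,"yaw":0,"claw":72},{"x":0.225,"y":0.0105,"z":0.02,"yaw":0,"claw":72},{"x":0.225,"y":0.0105,"z":0.03,"yaw":0,"claw":72},{"x":0.225,"y":0.0105,"z":0.03,"yaw":0,"claw":72},{"x":0.225,"y":0.0105,"z":0.03,"yaw":0,"claw":72}]'

```text
t: 21.55
ee_pos: [0.423, -0.0362, 0.14]
tcp_rot: [[-0.402, 0.916, -0.001], [0.916, 0.402, 0.0], [0.001, -0.001, -1.0]]
wrist_force: [-0.4, -0.4, 0.7]
gripper_width: 0.0615
finger_force: 0.0
```

```bash
python3 ref.py;python3 go.py .4231 -.036 .026
```

```text
blueB [-0.8 -2.7] 1265 [ 0.4221 -0.0355]
green [-1.4 -1.1] 1089 [0.5236 0.147 ]
shift [ 0.0003 -0.      0.1143]
t 21.6 p [ 0.4233 -0.0363  0.1403] yawx 113.67 j [-21.   9. 107.   0.  65. -44.] w 0.0619 F [-0.2  0.   0.5]
```

>>> carry_out --commands '[{"x":0.0012,"y":-0.0003,"z":0.04,"yaw":0,"claw":72},{"x":0.0012,"y":-0.0003,"z":0.075,"yaw":0,"claw":72},{"x":0.0012,"y":-0.0003,"z":0.1,"yaw":0,"claw":72},{"x":0.0012,"y":-0.0003,"z":0.114,"yaw":0,"claw":72},{"x":0.0012,"y":-0.0003,"z":0.114,"yaw":0,"claw":72},{"x":0.0012,"y":-0.0003,"z":0.114,"yaw":0,"claw":15},{"x":0.0012,"y":-0.0003,"z":0.114,"yaw":0,"claw":15},{"x":0.0012,"y":-0.0003,"z":0.114,"yaw":0,"claw":15},{"x":0.0012,"y":-0.0003,"z":0.114,"yaw":0,"claw":15},{"x":0.0012,"y":-0.0003,"z":0.114,"yaw":0,"claw":15}]'

```text
t: 22.6
ee_pos: [0.423, -0.0352, 0.0272]
tcp_rot: [[-0.402, 0.915, 0.002], [0.915, 0.402, -0.001], [-0.002, 0.001, -1.0]]
wrist_force: [-0.8, -0.9, 6.9]
gripper_width: 0.0289
finger_force: 29.3
```

```bash
python3 go.py .5305 -.1705 .19; python3 - <<'E'
from rig import ctrl
from h import *
t=ctrl.get_image("top");f=t["frame"]
hsv=cv2.cvtColor(f,cv2.COLOR_BGR2HSV);m=((hsv[...,1]>130)&(hsv[...,2]>50)).astype(np.uint8);m[:,:320]=0;m[:140]=0;m[232:]=0
N,_,st,c=cv2.connectedComponentsWithStats(m)
for i in range(1,N):
    if st[i,4]>40: print(c[i].round(1),st[i,4],at_z(t,*c[i],.133).round(4))
cv2.imwrite("pics/t8.png",cv2.resize(f[125:245,300:435],None,fx=4,fy=4))
E
```

```text
shift [-0.1674  0.0442 -0.1624]
t 22.6 p [ 0.423  -0.0352  0.0272] yawx 113.73 j [-21.  19. 114.  -0.  47. -44.] w 0.0289 F [-0.8 -0.9  6.9]
[364.  156.1] 168 [ 0.6056 -0.1979  0.133 ]
[398.5 167.5] 161 [ 0.5804 -0.2725  0.133 ]
[514.5 197.2] 58 [ 0.5155 -0.5212  0.133 ]
[388.  202.1] 172 [ 0.5047 -0.2476  0.133 ]
```

View pics/t8.png

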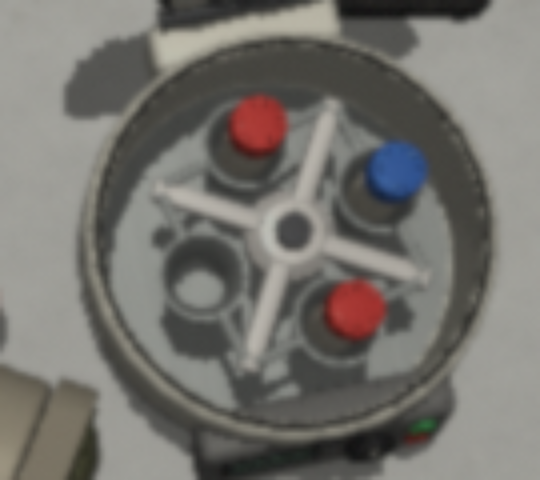

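Three tubes are seated and the last bucket is unmoved at crop (203,275), so the final blue tube goes there.

>>> carry_out --commands '[{"x":0,"y":0,"z":-0.03,"yaw":0,"claw":15},{"x":0,"y":0,"z":-0.07,"yaw":0,"claw":15},{"x":0,"y":0,"z":-0.12,"yaw":0,"claw":15},{"x":0,"y":0,"z":-0.162,"yaw":0,"claw":15},{"x":-0.035,"y":0.009,"z":-0.162,"yaw":0,"claw":15},{"x":-0.075,"y":0.02,"z":-0.162,"yaw":0,"claw":15},{"x":-0.115,"y":0.03,"z":-0.162,"yaw":0,"claw":15},{"x":-0.15,"y":0.04,"z":-0.162,"yaw":0,"claw":15},{"x":-0.167,"y":0.044,"z":-0.162,"yaw":0,"claw":15},{"x":-0.167,"y":0.044,"z":-0.162,"yaw":0,"claw":15}]'

```text
t: 23.65
ee_pos: [0.5302, -0.1715, 0.1878]
tcp_rot: [[-0.401, 0.916, -0.0], [0.916, 0.401, 0.0], [0.0, -0.0, -1.0]]
wrist_force: [-0.3, 1.1, -0.8]
gripper_width: 0.029
finger_force: 29.9
```

>>> carry_out --commands '[{"x":0,"y":0,"z":0,"yaw":0,"claw":15},{"x":0,"y":0,"z":0,"yaw":0,"claw":15},{"x":0,"y":0,"z":0,"yaw":0,"claw":15}]'

```text
t: 23.95
ee_pos: [0.5294, -0.1692, 0.1886]
tcp_rot: [[-0.403, 0.915, 0.0], [0.915, 0.403, -0.0], [-0.0, 0.0, -1.0]]
wrist_force: [0.3, -0.2, 0.3]
gripper_width: 0.0293
finger_force: 29.9
```

```bash
python3 go.py .5305 -.1705 .078
```

```text
shift [-0.0016  0.0004  0.1106]
t 23.95 p [ 0.5294 -0.1692  0.1886] yawx 113.77 j [-30.  22.  81.   0.  77. -54.] w 0.0293 F [ 0.3 -0.2  0.3]
```

>>> carry_out --commands '[{"x":-0.0016,"y":0.0004,"z":0.03,"yaw":0,"claw":15},{"x":-0.0016,"y":0.0004,"z":0.05,"yaw":0,"claw":15},{"x":-0.0016,"y":0.0004,"z":0.062,"yaw":0,"claw":15},{"x":-0.0016,"y":0.0004,"z":0.072,"yaw":0,"claw":15},{"x":-0.0016,"y":0.0004,"z":0.082,"yaw":0,"claw":15},{"x":-0.0016,"y":0.0004,"z":0.09,"yaw":0,"claw":15},{"x":-0.0016,"y":0.0004,"z":0.098,"yaw":0,"claw":15},{"x":-0.0016,"y":0.0004,"z":0.104,"yaw":0,"claw":15},{"x":-0.0016,"y":0.0004,"z":0.1085,"yaw":0,"claw":15},{"x":-0.0016,"y":0.0004,"z":0.1085,"yaw":0,"claw":15}]'

```text
t: 24.95
ee_pos: [0.5309, -0.1713, 0.0798]
tcp_rot: [[-0.402, 0.916, 0.0], [0.916, 0.402, -0.0], [-0.0, 0.0, -1.0]]
wrist_force: [0.0, 1.2, -1.2]
gripper_width: 0.0291
finger_force: 29.9
```

>>> carry_out --commands '[{"x":0,"y":0,"z":0.0015,"yaw":0,"claw":15},{"x":0,"y":0,"z":0.0015,"yaw":0,"claw":45},{"x":0,"y":0,"z":0.0015,"yaw":0,"claw":60},{"x":0,"y":0,"z":0.0015,"yaw":0,"claw":60},{"x":0,"y":0,"z":0.0015,"yaw":0,"claw":60},{"x":0,"y":0,"z":-0.025,"yaw":0,"claw":60},{"x":0,"y":0,"z":-0.06,"yaw":0,"claw":60},{"x":0,"y":0,"z":-0.1,"yaw":0,"claw":60},{"x":0,"y":0,"z":-0.1,"yaw":0,"claw":60}]'

```text
t: 25.85
ee_pos: [0.5328, -0.1724, 0.185]
tcp_rot: [[-0.402, 0.915, 0.008], [0.915, 0.402, -0.005], [-0.008, 0.006, -1.0]]
wrist_force: [-0.5, -0.7, -0.6]
gripper_width: 0.0512
finger_force: 0.0
```

>>> carry_out --commands '[{"x":0.2,"y":-0.05,"z":0,"yaw":0,"claw":60},{"x":0.2,"y":-0.05,"z":0,"yaw":0,"claw":60},{"x":0.2,"y":-0.05,"z":0,"yaw":0,"claw":60},{"x":0.2,"y":-0.05,"z":0,"yaw":0,"claw":60},{"x":0.2,"y":-0.05,"z":0,"yaw":0,"claw":60},{"x":0.2,"y":-0.05,"z":0,"yaw":0,"claw":60},{"x":0.2,"y":-0.05,"z":0,"yaw":0,"claw":60},{"x":0.2,"y":-0.05,"z":0,"yaw":0,"claw":60}]'

```text
t: 26.65
ee_pos: [0.4051, -0.0092, 0.1795]
tcp_rot: [[-0.401, 0.916, -0.0], [0.916, 0.401, 0.0], [0.0, -0.0, -1.0]]
wrist_force: [0.7, 0.3, -0.3]
gripper_width: 0.0515
finger_force: 0.0
```

```bash
python3 - <<'E'
from rig import ctrl
from h import *
t=ctrl.get_image("top");s=ctrl.get_image("side");C={}
for n,im,(r0,r1,c0,c1) in(("t",t,(140,232,325,430)),("s",s,(140,215,280,390))):
    hsv=cv2.cvtColor(im["frame"],cv2.COLOR_BGR2HSV);m=((hsv[...,1]>130)&(hsv[...,2]>50)).astype(np.uint8);k=m*0;k[r0:r1,c0:c1]=m[r0:r1,c0:c1]
    N,_,st,c=cv2.connectedComponentsWithStats(k);C[n]=[c[i] for i in range(1,N) if st[i,4]>40]
for a in C["t"]:
    b=min((tri(t,a,s,q)+(q,) for q in C["s"]),key=lambda r:r[1]);print(a.round(1),b[0].round(4),round(b[1],4))
cv2.imwrite("pics/f.png",cv2.hconcat([cv2.resize(t["frame"][125:260,185:435],(480,259)),cv2.resize(s["frame"][130:300,250:420],(259,259))]))
E
```

```text
[364.2 156. ] [ 0.6059 -0.1976  0.1365] 0.002
[398.6 167.6] [ 0.5824 -0.272   0.1331] 0.0045
[352.2 190.4] [ 0.5313 -0.1706  0.1355] 0.0034
[387.8 202.2] [ 0.5353 -0.2488  0.0858] 0.0504
```

View pics/f.png

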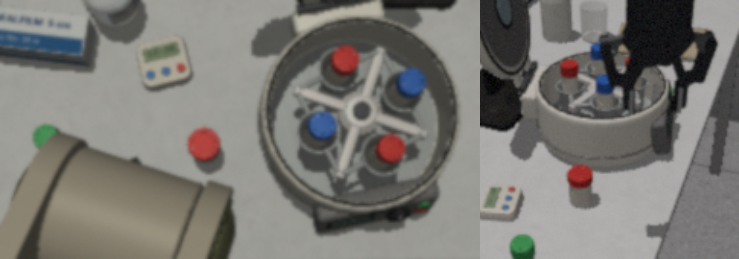

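All four caps sit at z of about 0.133 over their buckets, with reds opposite and blues opposite. The second red tube is hidden by the gripper in the side view, but the top view has it in place. Green and the pot have not moved, so I'm handing in.

```bash
python3 -c "
from rig import ctrl
print(ctrl.hand_in())"
```

```text
the job is handed in; nothing more can be done
None
```

I handed the job in at about 27 s, and no verdict came back: the last pictures show all four tall tubes down in their buckets, red opposite red and blue opposite blue, with the green tube and red pot where they started.

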